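Hang the tube holder on its keyhole stud

ROBOT

A 6-joint arm with a two-finger parallel gripper is mounted at the origin on the work surface; the furniture and walls round the work are solid. World frame = base frame: x ahead of the robot, y to its left, z up, the work surface at z = 0. Lengths are in m, angles in rad, forces in N, time in s.
With the tool pointing down it reaches from about 0.35 to 0.775 m from the base axis. Payload 7.3 kg.
Tool frame: the origin (TCP) lies at the very end of the fingers, on their centre line; the grasp point (between the pads) lies 19 mm behind it (robot.hold_point_z is the distance from the TCP to the grasp point, in m); z points along the fingers, y is the direction in which the jaws open and shut (so a half turn about z gives the same grasp; the last joint's range is limited). The gripper opens to 92 mm and grips with 3 to 60 N. Pads are 19 mm wide; open, the fingers measure 130 mm over their backs; the gripper's body (75 mm by 190 mm) begins 47 mm behind the grasp point.
Start: joints at [-1.343, 0.342, 1.524, -0, 1.275, -0.146], TCP at [0.192, -0.489, 0.19] pointing down, gripper open.
Joint ranges: [-2.53, 2.53], [-0.77, 2.02], [0.04, 2.7], [-1, 4.14], [0.28, 2.66], [-3.11, 3.11]. Speed limits (rad/s): [2.57, 2.57, 3.14, 3.14, 3.14, 3.14].

INTERFACE

Orientations are given as [roll, pitch, yaw] about the fixed x, y, z axes, in that order (R = Rz(yaw) Ry(pitch) Rx(roll)).
In Python, from cell import monitor, viewer, robot gives the robot as it stands.
- The arm moves only by the tool move_arm, never from a script. Its argument "deltas" is a list of rows, each an object of numbers: "x", "y", "z": the shift along the tool's x, y, z in m; "wx", "wy", "wz": the turn, a rotation vector about the tool's x, y, z in degrees; "hand": the opening, from 0 (shut) to 1 (fully open). In form: [{"x": .., "y": .., "z": .., "wx": .., "wy": .., "wz": .., "hand": ..}, ...]. A call has 1 to 8 rows; each row is the pose to reach, as a shift and turn from the pose commanded when the call began, along the tool's axes at that moment; what a row does not reach only later rows make up. A row lasts 1/8 s, in which the tool goes at most 62.5 mm and 10.7 degrees, less where a joint would pass 70% of its speed; a pose out of reach is approached as far as the arm can. A call with a gripper value outside its range is refused whole. The fingers move at their own pace and stop on an object; "grip_force" is the grip in N (left out, the last holds). Time passes only in rows, so rows that repeat a pose let the fingers close. It gives the time, the measured TCP pose, the force and the opening at its end, in the units of the state.
- monitor.observe(): the state, without advancing time (a new reading comes with each control period).
- viewer.read_camera(name): name is "scene" or "top"; returns the picture (480x640x3 uint8, red, green, blue); there is no depth.
- viewer.camera_params(name): a dict with "camera_matrix" (3x3 intrinsics, pixels), "k1" (the pictures are not rectified: a ray, as slopes to the right and down, at radius r is drawn at 1 + k1 r^2 times it, then the intrinsics apply), "R" (3x3) and "t" (3): a world point X has camera coordinates R X + t. Camera axes: x right, y down, z forward; pixel columns grow to the right and rows downward; lengths in m; the calibration is good to about 2 mm. A picture is of the moment at which its call begins. camera_params takes no time and is no camera call.
- robot.hand_in(): hands the job in, once; it reports no verdict.
The state is a dict: "time": time; "qpos": joint angles; "qvel": joint speeds; "joint_efforts": joint torques, N m; "tool_pos": TCP position; "tool_rot": TCP orientation; "contact_force": force on the tool from outside, world axes, zero at the start; "torque": the same for the moment, N m; "opening": finger opening in m.
Only numpy, scipy, OpenCV 4.12 (cv2) and the standard library are available. Lean on these libraries where they do the work, as an engineer would, in place of code of your own. Each camera call takes 0.05 s, during which the arm holds its last target. There are 200 camera calls.

TASK

Pick up the white tube holder by its blue tab and hang it on the blue stand: slip the round part of its keyhole over the head of the brass stud, press the plate gently back against the sprung plungers, then slide it straight down until the stud is fully home at the top of the slot, and let go so that it hangs upright. The stud may sit a little to either side of the middle of its channel, so feel for it, never forcing the holder against the stand, and leave the glassware and the timer where they are.

Things in the scene. Friction and masses are not known exactly. Their poses are not given: they have to be found in the camera images.
- stand: Fixed stand: steel foot 10 mm thick, reaching 40 mm forward, and an upright blue panel 130 mm wide, 12 mm thick, top edge 137 mm above the bench. Origin: on the bench below the middle of the panel's front face. x points from the front face back into the panel (the holder is pushed on along +x), y left along the panel, z up; turned about z.
- channel_mid (a point): Middle of the dark level channel on the panel's front face, 127 mm up; axes as the stand's. The brass stud is clamped anywhere from 14 mm left to 14 mm right of it (not measured, differs each time), always at this height. Shank 6 mm thick, standing 9 mm out of the face; then a round head 17 mm wide, 4 mm thick with bevelled rims, its front 13 mm before the face.
- plunger_tip (a point): Nose of the left one of two white sprung plungers, standing 7 mm out of the panel's face, 30 mm left and right of its middle, 121 mm above the bench; axes as the stand's. Each yields straight into the panel, with 2.2 N at first and 0.3 N more per mm. They press the hung plate forward against the back of the stud's head.
- tab_mid (a point): Grip point of the loose white tube holder (about 0.3 kg): centre of its blue upright tab, 10 mm thick along x, 40 mm wide along y, free 20 mm above and 24 mm below this point. 132 mm above the holder's underside; it stands upright on the bench on its ledge. Axes: x from the front (ledge side) towards the flat rear face, which is 5 mm behind this point; y left; z up.
- holder: The tube holder as a whole; origin at the bottom middle of its back plate's rear face, on the bench at the start; axes as tab_mid. Back plate 100 mm wide, 108 mm tall, 5 mm thick with a keyhole; the ledge, with three tube holes, reaches 63 mm forward of the rear face at the bottom.
- keyhole (a point): Centre of the round opening of the keyhole, 20 mm in diameter, half-way through the back plate: 62 mm below tab_mid, 2.5 mm behind it along x, same y; axes as tab_mid. A slot 9 mm wide runs straight up from it. With the plate against the panel the head (rear face 9 mm out) is clear in front of the plate by 4 mm.
- slot_end (a point): Where the stud's axis lies when the holder is home: at the closed upper end of the slot, half-way through the plate: 22 mm above keyhole, 40 mm below tab_mid; axes as tab_mid. Hung, it is 2.5 to 6.5 mm before the panel's face. Because of the plungers' friction the holder does not reliably slide down by its weight: it must be pressed down, by up to some 8 N, until it stops hard.
- dropper_1: Brown dropper bottle with red teat, 37 mm wide, 96 mm tall, standing left of the stand; origin at its underside. Not to be disturbed.
- beaker_50: Small glass beaker, 49 mm wide, 59 mm tall, standing right of the stand; origin at its underside. Not to be disturbed.
- timer: Round white lab timer, 68 mm wide, 48 mm tall, near the right-hand edge of the bench; origin at its underside. Not to be disturbed.

How it is judged:
By the outcome, as a careful person would: the job done as asked, in the order asked, and still so for the second after the job is handed in, with the robot touching nothing.
It also fails if it takes over 64 s, if anything falls off the work surface, if the arm or the gripper's body presses on something with over 40 N, if the wrist force passes 120 N, or if a joint passes its speed limit or range.

## Working session

There is one attempt and no reset: what is moved stays moved. The work goes in short steps, Python scripts to look and compute and a tool call to move; the robot and the scene stay as the last step left them, time stands still between calls to the robot, and variables do not carry over. Pictures are saved under pics/ and viewed, about 8 in all and at most 12, crops included, and the job is handed in when it is done.

Besides the shell and the picture viewer there is one more tool, called after "Emit:" as a command line: name --argument value ..., lists and objects as JSON in quotes. move_arm: Moves the arm, as the interface text tells. Its arguments: {"type":"object","properties":{"deltas":{"type":"array","items":{"type":"object","properties":{"x":{"type":"number"},"y":{"type":"number"},"z":{"type":"number"},"wx":{"type":"number"},"wy":{"type":"number"},"wz":{"type":"number"},"hand":{"type":"number"}}}},"grip_force":{"type":"number"}},"required":["deltas"]}

```bash
mkdir -p pics; ls
python3 - <<'E'
from cell import monitor, viewer, robot
import cv2, numpy as np
print(monitor.observe())
for n in("scene","top"):
    im=viewer.read_camera(n); cv2.imwrite(f"pics/{n}0.png",im[:,:,::-1]); print(n,viewer.camera_params(n))
E
```

```text
pics
{'time': 0.0, 'qpos': array([-1.34298115e+00,  3.42728550e-01,  1.52501298e+00, -1.75019837e-05,
        1.27537998e+00, -1.45991773e-01]), 'qvel': array([ 1.39649151e-03,  9.48269688e-04,  2.14719075e-03,  7.84682817e-05,
       -8.38896922e-04, -1.09272874e-04]), 'joint_efforts': array([-1.09617954e-04, -4.31239200e+01, -2.44225895e+01,  7.18197436e-02,
        5.60576341e-02, -1.19292654e-04]), 'tool_pos': array([ 0.19162499, -0.48828831,  0.18894338]), 'tool_rot': array([-3.14007762e+00, -2.05851287e-04,  3.73811904e-01]), 'contact_force': array([-0.54365967,  0.37780997,  0.01167537]), 'torque': array([-0.02416512,  0.01422929,  0.04678074]), 'opening': 0.09217223749850872}
scene {'camera_matrix': array([[506.19221498,   0.        , 314.88995472],
       [  0.        , 506.19221498, 228.86296488],
       [  0.        ,   0.        ,   1.        ]]), 'k1': -0.10640216570549452, 'R': array([[-0.43419236, -0.90072254, -0.01326236],
       [-0.64029968,  0.3189447 , -0.69877793],
       [ 0.633635  , -0.29491216, -0.71521571]]), 't': array([0.3637729 , 0.38212461, 0.70363435])}
top {'camera_matrix': array([[560.19998929,   0.        , 324.22036007],
       [  0.        , 560.19998929, 237.72753401],
       [  0.        ,   0.        ,   1.        ]]), 'k1': -0.17066776105802656, 'R': array([[ 0.09377799, -0.99559072,  0.00219403],
       [-0.97271499, -0.09209252, -0.21294252],
       [ 0.21220565,  0.01783516, -0.97706227]]), 't': array([0.07207174, 0.56849181, 1.17597555])}
```

View pics/scene0.png

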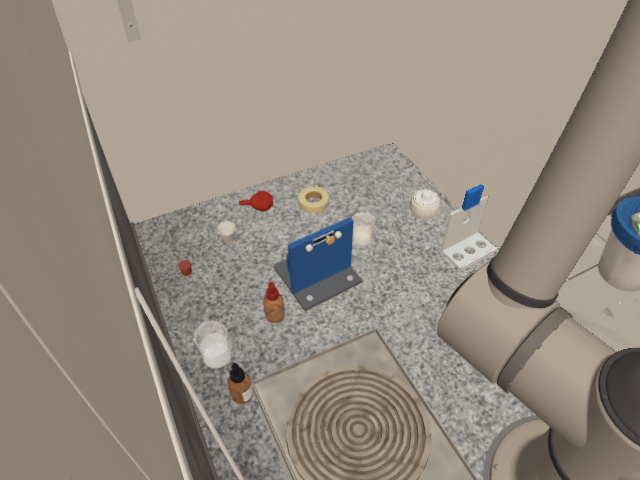

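View pics/top0.png

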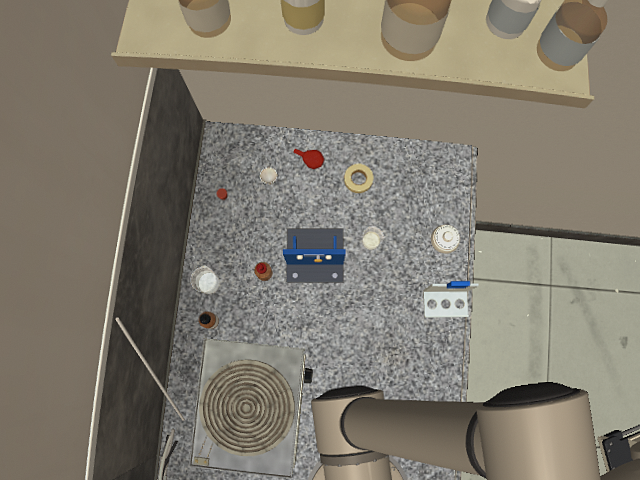

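The top view shows the stand at about (315,257) with the brass stud near (318,259), and the holder at about (447,303) with its blue tab at (460,285). The scene view shows the stud at (330,240) and the tab at (472,197). I'll zoom in and measure blue and brass.

```bash
cat > h.py <<'E'
import numpy as np, cv2
from cell import monitor, viewer, robot
P={n:viewer.camera_params(n) for n in("scene","top")}
def ray(n,uv):
    p=P[n];K=p["camera_matrix"];k=p["k1"]
    s=cv2.undistortPoints(np.array([[uv]],float),K,np.array([k,0,0,0.]))[0,0]
    d=p["R"].T@np.array([s[0],s[1],1]);return -p["R"].T@p["t"],d/np.linalg.norm(d)
def plane(n,uv,z):
    o,d=ray(n,uv);return o+d*(z-o[2])/d[2]
def tri(a,b):
    (o1,d1),(o2,d2)=ray("scene",a),ray("top",b)
    s=np.linalg.lstsq(np.c_[d1,-d2],o2-o1,rcond=None)[0]
    p,q=o1+s[0]*d1,o2+s[1]*d2;return (p+q)/2,np.linalg.norm(p-q)
def proj(n,X):
    p=P[n];c=p["R"]@X+p["t"];s=c[:2]/c[2];s=s*(1+p["k1"]*(s@s));K=p["camera_matrix"]
    return np.array([K[0,0]*s[0]+K[0,2],K[1,1]*s[1]+K[1,2]])
def blobs(im,lo,hi,amin):
    m=cv2.inRange(cv2.cvtColor(im,cv2.COLOR_RGB2HSV),lo,hi)
    n,l,s,c=cv2.connectedComponentsWithStats(m)
    return [(s[i],c[i],(l==i).astype(np.uint8)) for i in range(1,n) if s[i][4]>=amin]
E
python3 - <<'E'
from h import *
I={n:cv2.imread(f"pics/{n}0.png")[:,:,::-1].copy() for n in("scene","top")}
for n in I:
    for nm,lo,hi,a in(("blue",(100,120,50),(125,255,255),60),("brass",(15,110,90),(30,255,255),8)):
        for s,c,m in blobs(I[n],lo,hi,a):
            r=cv2.minAreaRect(cv2.findNonZero(m)); print(n,nm,s,c.round(1),cv2.boxPoints(r).round(1).tolist())
def crop(n,x,y,w,h,k): return cv2.resize(I[n][y:y+h,x:x+w],None,fx=k,fy=k,interpolation=cv2.INTER_CUBIC)
a=np.hstack([crop("scene",270,210,100,75,4),crop("top",275,220,100,75,4)])
b=np.hstack([crop("scene",430,180,100,75,4),crop("top",400,265,100,75,4)])
cv2.imwrite("pics/crop0.png",np.vstack([a,b])[:,:,::-1])
E
```

```text
scene blue [462 185  22  25 322] [472.2 196.8] [[460.79998779296875, 208.0], [468.8999938964844, 181.10000610351562], [483.5, 185.39999389648438], [475.3999938964844, 212.39999389648438]]
scene blue [ 612  196   28   58 1072] [626.5 222.9] [[612.0, 196.0], [639.0, 196.0], [639.0, 253.0], [612.0, 253.0]]
scene blue [ 287  218   66   75 2808] [319.4 256.5] [[274.29998779296875, 250.39999389648438], [350.5, 216.60000610351562], [369.3999938964844, 259.1000061035156], [293.20001220703125, 292.8999938964844]]
scene brass [306 192  16   7  78] [313.4 194.8] [[306.0, 192.0], [321.0, 192.0], [321.0, 198.0], [306.0, 198.0]]
scene brass [326 236   8   8  44] [329.9 239.7] [[325.0, 241.0], [331.0, 235.0], [335.0, 239.0], [329.0, 245.0]]
top blue [283 236  62  29 821] [313.9 254.5] [[283.0, 236.0], [344.0, 236.0], [344.0, 264.0], [283.0, 264.0]]
top blue [447 281  23   7 146] [458.1 284. ] [[447.0, 281.0], [469.0, 281.0], [469.0, 287.0], [447.0, 287.0]]
top brass [180   0   7   7  10] [182.4   3.6] [[179.0, 1.0], [180.0, -0.0], [186.0, 6.0], [185.0, 7.0]]
top brass [183   0  14   3  21] [189.7   0.4] [[183.0, 0.0], [196.0, 0.0], [196.0, 2.0], [183.0, 2.0]]
top brass [281   0  43  29 854] [303.   14.7] [[281.0, 28.0], [281.0, 0.0], [323.0, 0.0], [323.0, 28.0]]
top brass [398   0  52  13 322] [424.6   3.4] [[398.0, 0.0], [449.0, 0.0], [449.0, 12.0], [398.0, 12.0]]
top brass [600  22   7  10  19] [602.9  26.4] [[598.0, 28.0], [604.5, 21.5], [607.5, 24.5], [601.0, 31.0]]
top brass [351 170  16   9  34] [359.4 172.5] [[350.79998779296875, 175.0], [352.20001220703125, 168.1999969482422], [367.29998779296875, 171.3000030517578], [366.0, 178.0]]
top brass [346 185  18   8  22] [353.9 190.1] [[344.79998779296875, 188.5], [346.0, 185.0], [363.0, 191.0], [361.79998779296875, 194.5]]
top brass [314 259   8   3  20] [317.5 260. ] [[314.0, 261.0], [314.0, 259.0], [321.0, 259.0], [321.0, 261.0]]
```

View pics/crop0.png

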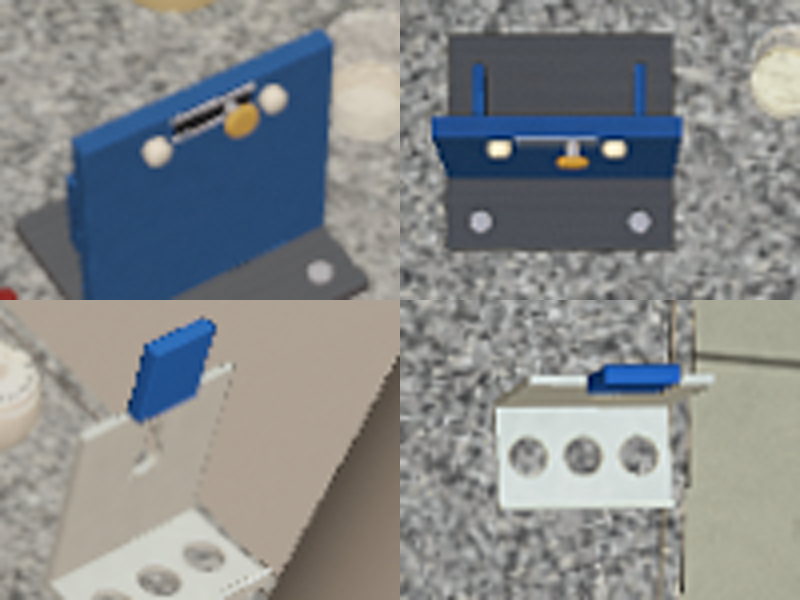

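The crop shows the stand's panel front top edge in the top view from about (283.4,254) to (345.3,254), with the stud head under it right of the middle. The tab's top face lies around (460,283). Now I'll compute poses by rays at the known heights and cross-check them with the two views.

Run:
```python
from h import *
np.set_printoptions(precision=4,suppress=True)
T=lambda x,y:(275+(x-400+.5)/4-.5,220+(y+.5)/4-.5)     # stand crop, top
S=lambda x,y:(270+(x+.5)/4-.5,210+(y+.5)/4-.5)         # stand crop, scene
T2=lambda x,y:(400+(x-400+.5)/4-.5,265+(y-300+.5)/4-.5)
S2=lambda x,y:(430+(x+.5)/4-.5,180+(y-300+.5)/4-.5)
def seg(nm,n,a,b,z):
    p,q=plane(n,a,z),plane(n,b,z);d=q-p
    print(nm,n,"mid",(p+q)/2,"len",np.linalg.norm(d),"normal yaw deg",np.degrees(np.arctan2(d[1],d[0]))+90)
seg("panel front top","top",T(434,137),T(682,137),.137)
seg("panel front top","scene",S(78,153),S(330,45),.137)
seg("panel rear top","top",T(434,117),T(682,117),.137)
seg("foot front","top",T(447,249),T(674,249),.01)
seg("foot rear","top",T(447,34),T(674,34),.01)
print("stud tri",tri((329.9,239.7),(317.5,260)),"planes",plane("scene",(329.9,239.7),.127),plane("top",(317.5,259.7),.127))
print("plL",tri(S(157,152),T(499,149)),"plR",tri(S(274,98),T(614,149)))
seg("tab top rear","top",T2(607,366),T2(681,366),.152)
seg("tab top front","top",T2(603,382),T2(680,382),.152)
seg("plate top front","top",T2(530,387),T2(713,387),.108)
seg("plate top front","scene",S2(80,438),S2(233,370),.108)
seg("ledge front","top",T2(501,507),T2(671,507),.01)
seg("tab top front","scene",S2(147,347),S2(212,321),.152)
print("tab tri",tri((472.2,196.8),T2(642,377)))
```

```text
panel front top top mid [0.5069 0.1413 0.137 ] len 0.12762138796616893 normal yaw deg 5.414994273942952
panel front top scene mid [0.5056 0.1455 0.137 ] len 0.12757080842617147 normal yaw deg 4.267822833301608
panel rear top top mid [0.5173 0.1423 0.137 ] len 0.12785926327541156 normal yaw deg 5.412958707474132
foot front top mid [0.4663 0.1379 0.01  ] len 0.12862169452513642 normal yaw deg 5.424600823727573
foot rear top mid [0.5909 0.1501 0.01  ] len 0.1311918441307088 normal yaw deg 5.404829442404022
stud tri (array([0.4968, 0.1334, 0.1252]), np.float64(0.00024079108022629522)) planes [0.4953 0.134  0.127 ] [0.4972 0.1335 0.127 ]
plL (array([0.5011, 0.1721, 0.1193]), np.float64(0.00033388838683438225)) plR (array([0.5063, 0.1121, 0.1207]), np.float64(0.00028993632087809994))
tab top rear top mid [ 0.4757 -0.161   0.152 ] len 0.03841521736751094 normal yaw deg 5.013201545548668
tab top front top mid [ 0.4674 -0.1601  0.152 ] len 0.03990693507545753 normal yaw deg 4.979033469970602
plate top front top mid [ 0.4705 -0.1601  0.108 ] len 0.09833384627750495 normal yaw deg 4.983992719630621
plate top front scene mid [ 0.4715 -0.1572  0.108 ] len 0.0980154113569957 normal yaw deg 3.2061440635170158
ledge front top mid [ 0.4151 -0.1655  0.01  ] len 0.0977409948960593 normal yaw deg 4.770602719722348
tab top front scene mid [ 0.4714 -0.1589  0.152 ] len 0.03974989386045001 normal yaw deg 1.6963662275512803
tab tri (array([ 0.4755, -0.1657,  0.1236]), np.float64(0.003123503417665861))
```

Emit:
move_arm --deltas '[{"x": 0.0476, "y": -0.0254, "wz": -9.2, "hand": 0.5}, {"x": 0.0952, "y": -0.0508, "wz": -18.4, "hand": 0.5}, {"x": 0.1428, "y": -0.0763, "wz": -27.6, "hand": 0.5}, {"x": 0.1904, "y": -0.1017, "wz": -36.8, "hand": 0.5}, {"x": 0.238, "y": -0.1272, "wz": -46, "hand": 0.5}, {"x": 0.2855, "y": -0.1526, "wz": -55.2, "hand": 0.5}, {"x": 0.333, "y": -0.178, "wz": -64.4, "hand": 0.5}, {"x": 0.3807, "y": -0.2035, "wz": -73.5, "hand": 0.5}]' --grip_force 40

```text
schema error: expected keys x, y, z, wx, wy, wz, hand
```

Emit:
move_arm --deltas '[{}, {}]'

```text
schema error: expected keys x, y, z, wx, wy, wz, hand
```

All seven keys are required in each row.

Emit:
move_arm --deltas '[{"x": 0.0476, "y": -0.0254, "z": 0, "wx": 0, "wy": 0, "wz": -9.2, "hand": 0.5}, {"x": 0.0952, "y": -0.0508, "z": 0, "wx": 0, "wy": 0, "wz": -18.4, "hand": 0.5}, {"x": 0.1428, "y": -0.0763, "z": 0, "wx": 0, "wy": 0, "wz": -27.6, "hand": 0.5}, {"x": 0.1904, "y": -0.1017, "z": 0, "wx": 0, "wy": 0, "wz": -36.8, "hand": 0.5}, {"x": 0.238, "y": -0.1272, "z": 0, "wx": 0, "wy": 0, "wz": -46, "hand": 0.5}, {"x": 0.2855, "y": -0.1526, "z": 0, "wx": 0, "wy": 0, "wz": -55.2, "hand": 0.5}, {"x": 0.333, "y": -0.178, "z": 0, "wx": 0, "wy": 0, "wz": -64.4, "hand": 0.5}, {"x": 0.3807, "y": -0.2035, "z": 0, "wx": 0, "wy": 0, "wz": -73.5, "hand": 0.5}]' --grip_force 40

```text
time: 1.1
tool_pos: [0.4726, -0.1587, 0.1894]
tool_rot: [-3.141, -0.0, 1.662]
contact_force: [0.9, -1.6, 0.6]
opening: 0.0459
```

Emit:
move_arm --deltas '[{"x": 0, "y": 0, "z": 0, "wx": 0, "wy": 0, "wz": 0, "hand": 0.5}, {"x": 0, "y": 0, "z": 0, "wx": 0, "wy": 0, "wz": 0, "hand": 0.5}]'

```text
time: 1.35
tool_pos: [0.4714, -0.1603, 0.1892]
tool_rot: [-3.141, -0.0, 1.656]
contact_force: [-0.2, 0.4, 0.3]
opening: 0.0462
```

Run:
```python
from h import *
im=viewer.read_camera("top");s=monitor.observe();print(s["tool_pos"],np.degrees(s["tool_rot"]),s["contact_force"],s["opening"],s["qpos"].round(3),proj("top",s["tool_pos"]))
im2=viewer.read_camera("scene")
a=cv2.resize(im[230:350,380:540],None,fx=2.5,fy=2.5);b=cv2.resize(im2[140:260,400:560],None,fx=2.5,fy=2.5)
cv2.imwrite("pics/hover.png",np.hstack([b,a])[:,:,::-1])
```

```text
[ 0.47117917 -0.16087504  0.1893612 ] [-1.79952933e+02  2.47603104e-03  9.48293586e+01] [ 0.3586401  -1.32238301 -0.87679347] 0.04631021641017442 [-4.830e-01  2.930e-01  1.596e+00 -1.000e-03  1.253e+00 -5.670e-01] [465.03010552 280.78903534]
```

View pics/hover.png

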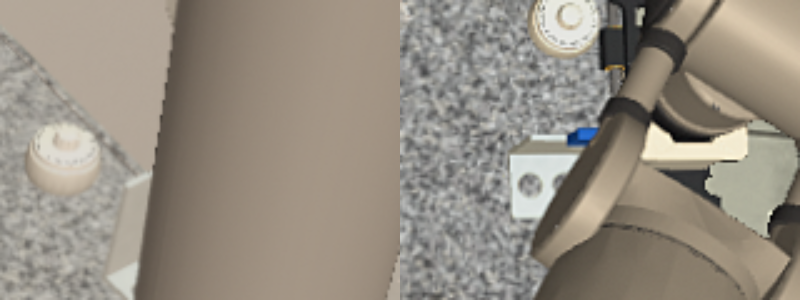

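The arm hides the grasp, but the pose matches the plan with an ample 18 mm of margin on each side. I'll descend and grip.

Emit:
move_arm --deltas '[{"x": 0, "y": 0, "z": 0.02, "wx": 0, "wy": 0, "wz": 0, "hand": 0.5}, {"x": 0, "y": 0, "z": 0.04, "wx": 0, "wy": 0, "wz": 0, "hand": 0.5}, {"x": 0, "y": 0, "z": 0.06, "wx": 0, "wy": 0, "wz": 0, "hand": 0.5}, {"x": 0, "y": 0, "z": 0.074, "wx": 0, "wy": 0, "wz": 0, "hand": 0.5}, {"x": 0, "y": 0, "z": 0.074, "wx": 0, "wy": 0, "wz": 0, "hand": 0.5}]'

```text
time: 2.08
tool_pos: [0.471, -0.1607, 0.1149]
tool_rot: [-3.14, -0.001, 1.655]
contact_force: [-0.5, -0.2, 0.8]
opening: 0.0456
```

Emit:
move_arm --deltas '[{"x": 0, "y": 0, "z": 0, "wx": 0, "wy": 0, "wz": 0, "hand": 0.25}, {"x": 0, "y": 0, "z": 0, "wx": 0, "wy": 0, "wz": 0, "hand": 0.2}, {"x": 0, "y": 0, "z": 0, "wx": 0, "wy": 0, "wz": 0, "hand": 0.16}, {"x": 0, "y": 0, "z": 0, "wx": 0, "wy": 0, "wz": 0, "hand": 0.12}, {"x": 0, "y": 0, "z": 0, "wx": 0, "wy": 0, "wz": 0, "hand": 0.0}, {"x": 0, "y": 0, "z": 0, "wx": 0, "wy": 0, "wz": 0, "hand": 0.0}]' --grip_force 40

```text
time: 2.82
tool_pos: [0.4719, -0.1603, 0.1156]
tool_rot: [3.141, 0.0, 1.657]
contact_force: [-0.7, 0.2, -0.5]
opening: 0.0007
```

The fingers closed on nothing (opening 0.7 mm), so I'll look before doing anything else.

Run:
```python
from h import *
im=viewer.read_camera("top");s=monitor.observe();print(s["tool_pos"],s["opening"],proj("top",s["tool_pos"]),proj("scene",s["tool_pos"]))
im2=viewer.read_camera("scene")
a=cv2.resize(im[230:350,380:540],None,fx=2.5,fy=2.5);b=cv2.resize(im2[100:340,400:640][:, :],(400,400))
cv2.imwrite("pics/miss.png",np.hstack([b[:300],a])[:,:,::-1])
```

```text
[ 0.47183205 -0.16028967  0.1156061 ] 0.0003018341032594744 [456.09449646 285.32717627] [471.13091148 201.99222731]
```

View pics/miss.png

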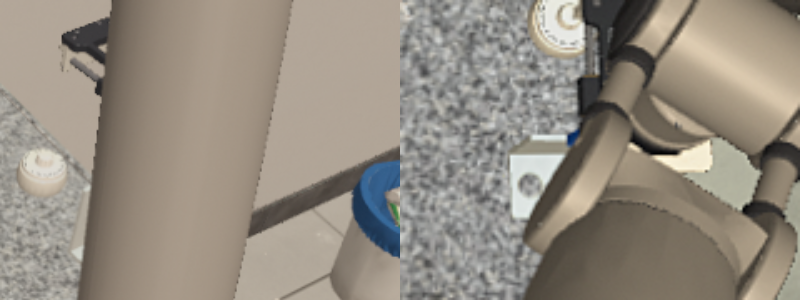

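The holder looks unmoved: the tab's left end is still at top px ≈(449,285), and the finger back shows at (451–462, 260–280). The arm hides the fingers themselves. I'll lift, move left into clear view and check finger position against the cameras.

Emit:
move_arm --deltas '[{"x": 0, "y": 0, "z": -0.03, "wx": 0, "wy": 0, "wz": 0, "hand": 0.0}, {"x": 0, "y": 0, "z": -0.075, "wx": 0, "wy": 0, "wz": 0, "hand": 0.0}, {"x": 0.05, "y": 0, "z": -0.1, "wx": 0, "wy": 0, "wz": 0, "hand": 0.0}, {"x": 0.11, "y": 0, "z": -0.1, "wx": 0, "wy": 0, "wz": 0, "hand": 0.0}, {"x": 0.17, "y": 0, "z": -0.1, "wx": 0, "wy": 0, "wz": 0, "hand": 0.0}, {"x": 0.2, "y": 0, "z": -0.1, "wx": 0, "wy": 0, "wz": 0, "hand": 0.0}, {"x": 0.2, "y": 0, "z": -0.1, "wx": 0, "wy": 0, "wz": 0, "hand": 0.0}, {"x": 0.2, "y": 0, "z": -0.1, "wx": 0, "wy": 0, "wz": 0, "hand": 0.0}]'

```text
time: 3.92
tool_pos: [0.4548, 0.0384, 0.2156]
tool_rot: [3.142, 0.001, 1.657]
contact_force: [0.4, -0.1, -0.6]
opening: 0.0004
```

Run:
```python
from h import *
im=viewer.read_camera("top");s=monitor.observe();print(s["tool_pos"],s["opening"],proj("top",s["tool_pos"]),proj("scene",s["tool_pos"]))
im2=viewer.read_camera("scene")
for n,i in(("top",im),("scene",im2)):
    cv2.imwrite(f"pics/{n}2.png",i[:,:,::-1])
    for st,c,m in blobs(i,(100,120,50),(125,255,255),60): print(n,st,c.round(1))
    u,v=proj(n,s["tool_pos"]).round().astype(int); cv2.drawMarker(i,(int(u),int(v)),(255,0,255),cv2.MARKER_CROSS,8,1)
a=cv2.resize(im[200:350,300:500],None,fx=2,fy=2);b=cv2.resize(im2[100:325,260:560],(400,300))
cv2.imwrite("pics/chk.png",np.hstack([b,a])[:,:,::-1])
```

```text
[0.45489611 0.03804551 0.21553629] 0.0006590431025500508 [364.91374015 278.04247625] [393.74501004 199.78221558]
top [283 236  51  29 601] [305.2 254.8]
top [447 281  23   7 146] [458.1 284. ]
scene [462 185  22  25 322] [472.2 196.8]
scene [ 287  218   66   75 2800] [319.4 256.5]
```

View pics/chk.png

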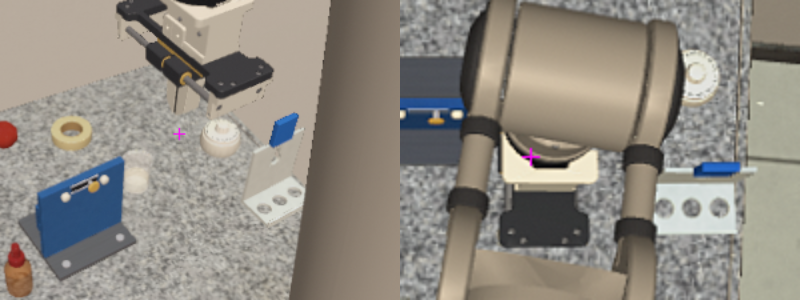

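The holder has not moved. The scene view shows the closed fingertips ending at about px (393,182), well above the reported TCP's projection at (394,200). So the real fingertips seem higher than reported, and I'll quantify that.

Run:
```python
from h import *
s=monitor.observe();p=s["tool_pos"];print(s["qpos"].round(4))
for dz in(0,.01,.02,.03,.04,.05): print(dz,proj("scene",p+[0,0,dz]).round(1),proj("top",p+[0,0,dz]).round(1))
i=cv2.imread("pics/scene2.png")
c=cv2.resize(i[95:215,330:490],None,fx=5,fy=5,interpolation=cv2.INTER_CUBIC)
for dz in(0,.02,.04,.06):
    u,v=proj("scene",p+[0,0,dz]);cv2.drawMarker(c,(int((u-330+.5)*5),int((v-95+.5)*5)),(255,0,255),cv2.MARKER_CROSS,14,1)
cv2.imwrite("pics/tip.png",c)
```

```text
[-8.4800e-02  1.9440e-01  1.6543e+00 -4.0000e-04  1.2929e+00 -1.6900e-01]
0 [393.8 199.8] [365.  278.1]
0.01 [394.4 195.2] [365.4 277.3]
0.02 [395.  190.6] [365.8 276.5]
0.03 [395.6 185.9] [366.2 275.7]
0.04 [396.3 181.1] [366.6 274.9]
0.05 [396.9 176.2] [367.  274.1]
```

View pics/tip.png

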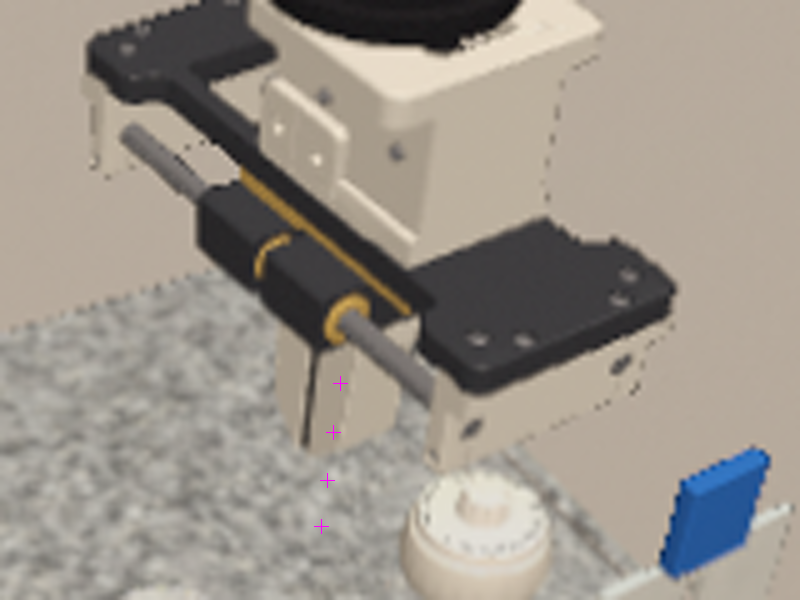

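The actual finger end (about (347,427) in the crop) lines up with a point about 41 mm above the reported TCP, so the first close went just over the tab. The lateral match is within about 4 mm. I'll check the robot's stated constants, then regrasp about 40 mm deeper while watching force.

Run:
```python
from h import *
print(robot.hold_point_z,[a for a in dir(robot) if a[0]!='_'],[a for a in dir(monitor) if a[0]!='_'])
print(monitor.observe()["tool_pos"])
```

```text
0.0188 ['IKError', 'hand_in', 'hold_point_z'] ['observe']
[0.4548808  0.03788451 0.21551587]
```

Emit:
move_arm --deltas '[{"x": -0.06, "y": 0, "z": 0, "wx": 0, "wy": 0, "wz": 0, "hand": 0.4}, {"x": -0.12, "y": 0, "z": 0, "wx": 0, "wy": 0, "wz": 0, "hand": 0.5}, {"x": -0.18, "y": 0, "z": 0, "wx": 0, "wy": 0, "wz": 0, "hand": 0.5}, {"x": -0.2, "y": 0, "z": 0, "wx": 0, "wy": 0, "wz": 0, "hand": 0.5}, {"x": -0.2, "y": 0, "z": 0.04, "wx": 0, "wy": 0, "wz": 0, "hand": 0.5}, {"x": -0.2, "y": 0, "z": 0.08, "wx": 0, "wy": 0, "wz": 0, "hand": 0.5}, {"x": -0.2, "y": 0, "z": 0.1, "wx": 0, "wy": 0, "wz": 0, "hand": 0.5}]'

```text
time: 4.9
tool_pos: [0.4705, -0.16, 0.1135]
tool_rot: [-3.139, -0.002, 1.655]
contact_force: [0.2, -0.2, -0.1]
opening: 0.0458
```

Emit:
move_arm --deltas '[{"x": 0, "y": 0, "z": 0.01, "wx": 0, "wy": 0, "wz": 0, "hand": 0.5}, {"x": 0, "y": 0, "z": 0.02, "wx": 0, "wy": 0, "wz": 0, "hand": 0.5}, {"x": 0, "y": 0, "z": 0.03, "wx": 0, "wy": 0, "wz": 0, "hand": 0.5}, {"x": 0, "y": 0, "z": 0.038, "wx": 0, "wy": 0, "wz": 0, "hand": 0.5}, {"x": 0, "y": 0, "z": 0.038, "wx": 0, "wy": 0, "wz": 0, "hand": 0.5}]'

```text
time: 5.52
tool_pos: [0.4716, -0.1601, 0.0772]
tool_rot: [-3.141, -0.0, 1.657]
contact_force: [-0.2, -0.1, -0.3]
opening: 0.046
```

Emit:
move_arm --deltas '[{"x": 0, "y": 0, "z": 0, "wx": 0, "wy": 0, "wz": 0, "hand": 0.3}, {"x": 0, "y": 0, "z": 0, "wx": 0, "wy": 0, "wz": 0, "hand": 0.25}, {"x": 0, "y": 0, "z": 0, "wx": 0, "wy": 0, "wz": 0, "hand": 0.21}, {"x": 0, "y": 0, "z": 0, "wx": 0, "wy": 0, "wz": 0, "hand": 0.17}]'

```text
time: 6.02
tool_pos: [0.4719, -0.1603, 0.0777]
tool_rot: [3.141, 0.0, 1.657]
contact_force: [-0.4, 0.3, 0.8]
opening: 0.0166
```

Emit:
move_arm --deltas '[{"x": 0, "y": 0, "z": 0, "wx": 0, "wy": 0, "wz": 0, "hand": 0.14}, {"x": 0, "y": 0, "z": 0, "wx": 0, "wy": 0, "wz": 0, "hand": 0.12}, {"x": 0, "y": 0, "z": 0, "wx": 0, "wy": 0, "wz": 0, "hand": 0.1}, {"x": 0, "y": 0, "z": 0, "wx": 0, "wy": 0, "wz": 0, "hand": 0.08}]' --grip_force 8

```text
time: 6.52
tool_pos: [0.4715, -0.1603, 0.0776]
tool_rot: [-3.141, -0.0, 1.657]
contact_force: [-1.0, -0.7, 2.1]
opening: 0.01
```

Emit:
move_arm --deltas '[{"x": 0, "y": 0, "z": 0, "wx": 0, "wy": 0, "wz": 0, "hand": 0.0}, {"x": 0, "y": 0, "z": 0, "wx": 0, "wy": 0, "wz": 0, "hand": 0.0}, {"x": 0, "y": 0, "z": 0, "wx": 0, "wy": 0, "wz": 0, "hand": 0.0}]' --grip_force 45

```text
time: 6.9
tool_pos: [0.4716, -0.1603, 0.0776]
tool_rot: [-3.141, -0.0, 1.657]
contact_force: [-2.0, -0.3, 2.4]
opening: 0.0096
```

Gripped at 9.6 mm, as the tab thickness should be. Now lift, then carry across to 35 mm in front of the panel.

Emit:
move_arm --deltas '[{"x": 0, "y": 0, "z": -0.01, "wx": 0, "wy": 0, "wz": 0, "hand": 0.0}, {"x": 0, "y": 0, "z": -0.03, "wx": 0, "wy": 0, "wz": 0, "hand": 0.0}, {"x": 0, "y": 0, "z": -0.06, "wx": 0, "wy": 0, "wz": 0, "hand": 0.0}, {"x": 0, "y": 0, "z": -0.088, "wx": 0, "wy": 0, "wz": 0, "hand": 0.0}, {"x": 0, "y": 0, "z": -0.088, "wx": 0, "wy": 0, "wz": 0, "hand": 0.0}, {"x": 0, "y": 0, "z": -0.088, "wx": 0, "wy": 0, "wz": 0, "hand": 0.0}]'

```text
time: 7.65
tool_pos: [0.4714, -0.1599, 0.1646]
tool_rot: [-3.141, -0.001, 1.657]
contact_force: [-0.1, -0.2, -3.0]
opening: 0.0102
```

Emit:
move_arm --deltas '[{"x": 0.03, "y": 0.0, "z": 0, "wx": 0, "wy": 0, "wz": 0, "hand": 0.0}, {"x": 0.075, "y": 0.0, "z": 0, "wx": 0, "wy": 0, "wz": 0, "hand": 0.0}, {"x": 0.12, "y": 0.005, "z": 0, "wx": 0, "wy": 0, "wz": 0, "hand": 0.0}, {"x": 0.165, "y": 0.01, "z": 0, "wx": 0, "wy": 0, "wz": 0, "hand": 0.0}, {"x": 0.21, "y": 0.015, "z": 0, "wx": 0, "wy": 0, "wz": 0, "hand": 0.0}, {"x": 0.25, "y": 0.02, "z": 0, "wx": 0, "wy": 0, "wz": 0, "hand": 0.0}, {"x": 0.28, "y": 0.0215, "z": 0, "wx": 0, "wy": 0, "wz": 0, "hand": 0.0}, {"x": 0.29, "y": 0.0215, "z": 0, "wx": 0, "wy": 0, "wz": 0, "hand": 0.0}]'

```text
time: 8.65
tool_pos: [0.4674, 0.1319, 0.1641]
tool_rot: [-3.139, -0.0, 1.659]
contact_force: [-0.9, -0.6, -3.7]
opening: 0.0099
```

Emit:
move_arm --deltas '[{"x": 0, "y": 0, "z": 0, "wx": 0, "wy": 0, "wz": 0, "hand": 0.0}, {"x": 0, "y": 0, "z": 0, "wx": 0, "wy": 0, "wz": 0, "hand": 0.0}, {"x": 0, "y": 0, "z": 0, "wx": 0, "wy": 0, "wz": 0, "hand": 0.0}]'

```text
time: 9.02
tool_pos: [0.4685, 0.1295, 0.1655]
tool_rot: [-3.141, 0.0, 1.655]
contact_force: [0.6, -0.3, -3.6]
opening: 0.0095
```

Run:
```python
from h import *
im=viewer.read_camera("top");s=monitor.observe();print(s["tool_pos"],np.degrees(s["tool_rot"]),s["contact_force"],s["torque"],s["opening"])
im2=viewer.read_camera("scene")
cv2.imwrite("pics/top3.png",im[:,:,::-1]);cv2.imwrite("pics/scene3.png",im2[:,:,::-1])
k=dict(interpolation=cv2.INTER_CUBIC)
a=cv2.resize(im[210:330,260:380],(400,400),**k);b=cv2.resize(im2[170:290,260:380],(400,400),**k)
cv2.imwrite("pics/front.png",np.hstack([b,a])[:,:,::-1])
```

```text
[0.46852133 0.12966368 0.16557412] [1.79999792e+02 1.08789481e-02 9.48400881e+01] [ 0.06253903  0.46270767 -3.323628  ] [ 0.02117836 -0.14747352 -0.00512149] 0.009618696243662257
```

View pics/front.png

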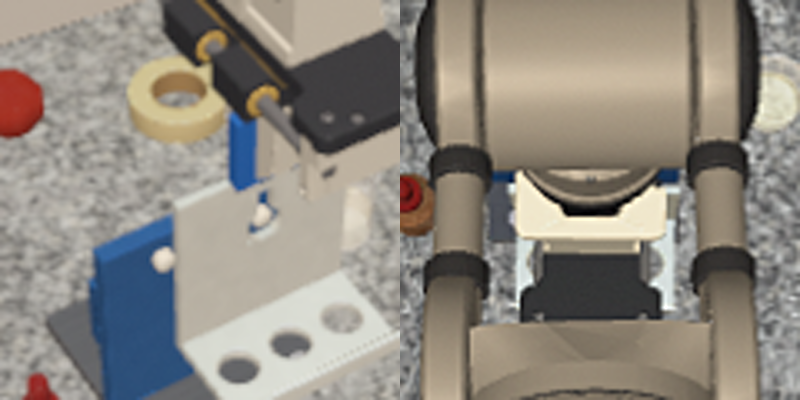

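The scene view shows the holder hanging plumb in front of the panel, with the left plunger at crop (162,258) and the right one visible through the slot at (262,213). I'll overlay the predicted holder points to get the grasp offset relative to the stud in this same view.

Run:
```python
from h import *
i=cv2.imread("pics/scene3.png");tp=np.array([.4685,.1296,.1656]);yw=np.radians(94.85-90)
n=np.array([np.cos(yw),np.sin(yw),0]);l=np.array([-n[1],n[0],0]);tm=tp+[0,0,.0544]
k=6.0;u0,v0=295,185
c=cv2.resize(i[v0:v0+100,u0:u0+95],None,fx=k,fy=k,interpolation=cv2.INTER_CUBIC)
def H(x,y,z): return tm+n*x+l*y+np.array([0,0,z])   # rel. tab_mid
def mk(X,col,lab=None):
    q=proj("scene",X);p=(q-[u0,v0]+.5)*k;cv2.circle(c,tuple(int(a) for a in p),2,col,-1)
    if lab: print(lab,q.round(1),"crop",p.round(0))
mk(H(0,.05,-.024),(0,0,255),"plate TL front");mk(H(.005,.05,-.024),(0,200,255),"plate TL rear")
mk(H(0,.05,-.127),(0,0,255),"plate/ledge left");mk(H(-.058,.05,-.127),(0,0,255),"ledge FL top?")
for t in np.linspace(0,2*np.pi,25): mk(H(0,.01*np.cos(t),-.062+.01*np.sin(t)),(255,0,255))
for z in(-.05,-.045,-.042): 
    for y in(-.0045,.0045): mk(H(0,y,z),(255,0,255))
mk(H(0,0,-.072),(0,255,0),"hole bottom")
cv2.imwrite("pics/ovl.png",c)
```

```text
plate TL front [313.6 232.1] crop [115. 285.]
plate TL rear [312.  230.2] crop [105. 274.]
plate/ledge left [314.5 273.3] crop [120. 533.]
ledge FL top? [332.2 296.3] crop [226. 671.]
hole bottom [339.5 240.7] crop [270. 337.]
```

View pics/ovl.png

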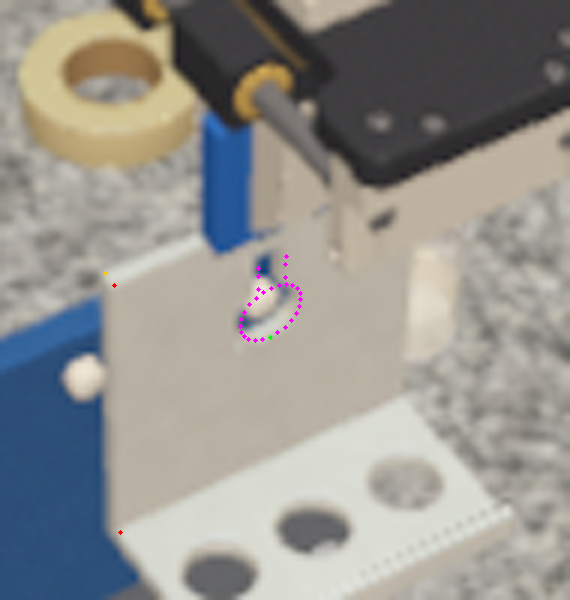

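The overlay agrees within about 1 px (~1.5 mm): predicted and actual keyhole both sit around crop (270,310), and the plate's left edge is at 105. So the holder sits as assumed on the tool. The stud lies about 1.5 mm left of the current line. I'll lower to stud height, shift, and approach to just short of the head.

Emit:
move_arm --deltas '[{"x": 0.0005, "y": 0, "z": 0.01, "wx": 0, "wy": 0, "wz": 0.0, "hand": 0.0}, {"x": 0.001, "y": 0, "z": 0.02, "wx": 0, "wy": 0, "wz": 0.0, "hand": 0.0}, {"x": 0.0015, "y": 0, "z": 0.031, "wx": 0, "wy": 0, "wz": 0.0, "hand": 0.0}, {"x": 0.0015, "y": 0.008, "z": 0.031, "wx": 0, "wy": 0, "wz": 0.0, "hand": 0.0}, {"x": 0.0015, "y": 0.016, "z": 0.031, "wx": 0, "wy": 0, "wz": 0.0, "hand": 0.0}, {"x": 0.0015, "y": 0.016, "z": 0.031, "wx": 0, "wy": 0, "wz": 0.0, "hand": 0.0}, {"x": 0.0015, "y": 0.016, "z": 0.031, "wx": 0, "wy": 0, "wz": 0.0, "hand": 0.0}]'

```text
time: 10.0
tool_pos: [0.4843, 0.1333, 0.1347]
tool_rot: [3.142, 0.0, 1.657]
contact_force: [0.9, 0.4, -3.4]
opening: 0.0096
```

```bash
cat > st.py <<'E'
from h import *
np.set_printoptions(precision=4,suppress=True)
s=monitor.observe();yw=np.radians(5.0);p=s["tool_pos"];f=s["contact_force"]
R=np.array([[np.cos(yw),np.sin(yw),0],[-np.sin(yw),np.cos(yw),0],[0,0,1]])
print(s["time"],p,np.degrees(s["tool_rot"]).round(2),"stand-axes pos",R@p,"F",R@f,"M",R@s["torque"],s["opening"])
E
python3 st.py
```

```text
10.0 [0.4843 0.1333 0.1347] [179.99   0.    94.92] stand-axes pos [0.494  0.0906 0.1347] F [ 0.9303  0.3277 -3.4321] M [-0.0143 -0.0951 -0.0062] 0.009612135060075362
```

Emit:
move_arm --deltas '[{"x": -0.0004, "y": 0.002, "z": 0, "wx": 0, "wy": 0, "wz": 0.0, "hand": 0.0}, {"x": -0.0004, "y": 0.004, "z": 0, "wx": 0, "wy": 0, "wz": 0.0, "hand": 0.0}, {"x": -0.0004, "y": 0.006, "z": 0, "wx": 0, "wy": 0, "wz": 0.0, "hand": 0.0}, {"x": -0.0004, "y": 0.006, "z": 0, "wx": 0, "wy": 0, "wz": 0.0, "hand": 0.0}]'

```text
time: 10.5
tool_pos: [0.4904, 0.1335, 0.1346]
tool_rot: [3.141, 0.0, 1.657]
contact_force: [0.7, 0.6, -3.4]
opening: 0.0098
```

Emit:
move_arm --deltas '[{"x": 0, "y": 0.001, "z": 0, "wx": 0, "wy": 0, "wz": 0.0, "hand": 0.0}, {"x": 0, "y": 0.002, "z": 0, "wx": 0, "wy": 0, "wz": 0.0, "hand": 0.0}, {"x": 0, "y": 0.002, "z": 0, "wx": 0, "wy": 0, "wz": 0.0, "hand": 0.0}]'

```text
time: 10.88
tool_pos: [0.4923, 0.1336, 0.1346]
tool_rot: [3.142, 0.0, 1.657]
contact_force: [-0.8, 0.1, -4.0]
opening: 0.0096
```

Emit:
move_arm --deltas '[{"x": 0, "y": 0.001, "z": 0, "wx": 0, "wy": 0, "wz": 0.0, "hand": 0.0}, {"x": 0, "y": 0.002, "z": 0, "wx": 0, "wy": 0, "wz": 0.0, "hand": 0.0}, {"x": 0, "y": 0.002, "z": 0, "wx": 0, "wy": 0, "wz": 0.0, "hand": 0.0}]'

```text
time: 11.25
tool_pos: [0.4938, 0.1338, 0.1345]
tool_rot: [-3.141, 0.0, 1.657]
contact_force: [-1.7, -0.1, -2.8]
opening: 0.0099
```

```bash
python3 st.py
```

```text
11.25 [0.4938 0.1338 0.1345] [-179.94    0.01   94.92] stand-axes pos [0.5036 0.0902 0.1345] F [-1.7175  0.0912 -2.7943] M [0.0509 0.2561 0.0341] 0.009946535604873791
```

Emit:
move_arm --deltas '[{"x": 0, "y": 0.001, "z": 0, "wx": 0, "wy": 0, "wz": 0.0, "hand": 0.0}, {"x": 0, "y": 0.001, "z": 0, "wx": 0, "wy": 0, "wz": 0.0, "hand": 0.0}, {"x": 0, "y": 0.001, "z": 0, "wx": 0, "wy": 0, "wz": 0.0, "hand": 0.0}]'

```text
time: 11.62
tool_pos: [0.4946, 0.1339, 0.1344]
tool_rot: [-3.14, 0.0, 1.657]
contact_force: [-5.1, -0.1, -0.8]
opening: 0.0098
```

```bash
python3 st.py
```

```text
11.625 [0.4946 0.1339 0.1344] [-179.92    0.01   94.92] stand-axes pos [0.5044 0.0902 0.1344] F [-5.0507  0.3794 -0.8153] M [-0.0729  0.9019  0.0209] 0.009815524809665743
```

Emit:
move_arm --deltas '[{"x": 0, "y": 0.001, "z": 0, "wx": 0, "wy": 0, "wz": 0.0, "hand": 0.0}, {"x": 0, "y": 0.001, "z": 0, "wx": 0, "wy": 0, "wz": 0.0, "hand": 0.0}, {"x": 0, "y": 0.001, "z": 0, "wx": 0, "wy": 0, "wz": 0.0, "hand": 0.0}]'

```text
time: 12.0
tool_pos: [0.4957, 0.134, 0.1344]
tool_rot: [-3.14, 0.0, 1.657]
contact_force: [-4.6, -0.4, -1.3]
opening: 0.0096
```

```bash
python3 st.py
```

```text
12.0 [0.4957 0.134  0.1344] [-179.93    0.     94.92] stand-axes pos [0.5055 0.0902 0.1344] F [-4.6615  0.0332 -1.2543] M [-0.0265  1.1159  0.0581] 0.009552135980822317
```

The force profile fits the plungers: about 4.6 N and flat while advancing, at tool x ≈ 0.494 where I predicted contact. Continue in small steps, easing up 0.3 mm to unload z.

Emit:
move_arm --deltas '[{"x": 0, "y": 0.0, "z": -0.0004, "wx": 0, "wy": 0, "wz": 0.0, "hand": 0.0}, {"x": 0, "y": 0.0015, "z": -0.0004, "wx": 0, "wy": 0, "wz": 0.0, "hand": 0.0}, {"x": 0, "y": 0.0015, "z": -0.0004, "wx": 0, "wy": 0, "wz": 0.0, "hand": 0.0}]'

```text
time: 12.38
tool_pos: [0.4968, 0.1341, 0.1345]
tool_rot: [-3.139, 0.0, 1.657]
contact_force: [-5.0, 0.2, -2.3]
opening: 0.0096
```

```bash
python3 st.py
```

```text
12.375 [0.4968 0.1341 0.1345] [-179.86    0.01   94.92] stand-axes pos [0.5066 0.0903 0.1345] F [-4.9434  0.6666 -2.335 ] M [0.0004 1.2159 0.0517] 0.009632555746343788
```

Emit:
move_arm --deltas '[{"x": 0, "y": 0.001, "z": 0, "wx": 0, "wy": 0, "wz": 0.0, "hand": 0.0}, {"x": 0, "y": 0.001, "z": 0, "wx": 0, "wy": 0, "wz": 0.0, "hand": 0.0}]'

```text
time: 12.62
tool_pos: [0.4976, 0.1341, 0.1345]
tool_rot: [-3.139, 0.0, 1.657]
contact_force: [-6.5, -0.3, -2.4]
opening: 0.0097
```

```bash
python3 st.py
```

```text
12.625 [0.4976 0.1341 0.1345] [-179.84    0.01   94.92] stand-axes pos [0.5074 0.0902 0.1345] F [-6.4713  0.2362 -2.368 ] M [-0.0004  1.2826  0.0302] 0.009738154516809207
```

Stiffness matches the plungers (6.5 N at about 3.7 mm compression), so the head is through. About 2 mm more brings the plate clear behind the head.

Emit:
move_arm --deltas '[{"x": 0, "y": 0.001, "z": 0, "wx": 0, "wy": 0, "wz": 0.0, "hand": 0.0}, {"x": 0, "y": 0.002, "z": 0, "wx": 0, "wy": 0, "wz": 0.0, "hand": 0.0}, {"x": 0, "y": 0.002, "z": 0, "wx": 0, "wy": 0, "wz": 0.0, "hand": 0.0}]'

```text
time: 13.0
tool_pos: [0.4992, 0.1343, 0.1344]
tool_rot: [-3.138, 0.0, 1.657]
contact_force: [-7.1, 0.1, -0.2]
opening: 0.0101
```

```bash
python3 st.py
```

```text
13.0 [0.4992 0.1343 0.1344] [-179.8     0.01   94.92] stand-axes pos [0.509  0.0902 0.1344] F [-7.021   0.6953 -0.181 ] M [0.0308 1.5497 0.0653] 0.0100665507632079
```

Emit:
move_arm --deltas '[{"x": 0, "y": 0, "z": 0.001, "wx": 0, "wy": 0, "wz": 0.0, "hand": 0.0}, {"x": 0, "y": 0, "z": 0.002, "wx": 0, "wy": 0, "wz": 0.0, "hand": 0.0}, {"x": 0, "y": 0, "z": 0.003, "wx": 0, "wy": 0, "wz": 0.0, "hand": 0.0}, {"x": 0, "y": 0, "z": 0.003, "wx": 0, "wy": 0, "wz": 0.0, "hand": 0.0}]'

```text
time: 13.5
tool_pos: [0.4994, 0.1343, 0.1318]
tool_rot: [-3.139, 0.0, 1.657]
contact_force: [-8.4, -0.3, 1.6]
opening: 0.0098
```

```bash
python3 st.py
```

```text
13.5 [0.4994 0.1343 0.1318] [-179.84    0.     94.92] stand-axes pos [0.5092 0.0903 0.1318] F [-8.4377  0.407   1.6257] M [0.0008 1.5696 0.015 ] 0.009753392466369058
```

Emit:
move_arm --deltas '[{"x": 0, "y": 0, "z": 0.001, "wx": 0, "wy": 0, "wz": 0.0, "hand": 0.0}, {"x": 0, "y": 0, "z": 0.002, "wx": 0, "wy": 0, "wz": 0.0, "hand": 0.0}, {"x": 0, "y": 0, "z": 0.003, "wx": 0, "wy": 0, "wz": 0.0, "hand": 0.0}, {"x": 0, "y": 0, "z": 0.003, "wx": 0, "wy": 0, "wz": 0.0, "hand": 0.0}]'

```text
time: 14.0
tool_pos: [0.4994, 0.1343, 0.1288]
tool_rot: [-3.139, 0.0, 1.657]
contact_force: [-7.6, -0.7, 0.6]
opening: 0.0095
```

```bash
python3 st.py
```

```text
14.0 [0.4994 0.1343 0.1288] [-179.85    0.     94.92] stand-axes pos [0.5093 0.0903 0.1288] F [-7.5978 -0.0081  0.5917] M [0.0589 1.5062 0.0387] 0.009546192361767559
```

Emit:
move_arm --deltas '[{"x": 0, "y": 0, "z": 0.001, "wx": 0, "wy": 0, "wz": 0.0, "hand": 0.0}, {"x": 0, "y": 0, "z": 0.002, "wx": 0, "wy": 0, "wz": 0.0, "hand": 0.0}, {"x": 0, "y": 0, "z": 0.003, "wx": 0, "wy": 0, "wz": 0.0, "hand": 0.0}, {"x": 0, "y": 0, "z": 0.003, "wx": 0, "wy": 0, "wz": 0.0, "hand": 0.0}]'

```text
time: 14.5
tool_pos: [0.4994, 0.1343, 0.1258]
tool_rot: [-3.139, 0.0, 1.657]
contact_force: [-7.1, -1.8, 2.0]
opening: 0.0098
```

```bash
python3 st.py
```

```text
14.5 [0.4994 0.1343 0.1258] [-179.85    0.01   94.93] stand-axes pos [0.5093 0.0903 0.1258] F [-7.2018 -1.1747  1.9946] M [0.0215 1.4568 0.083 ] 0.009771010786720779
```

A small sideways force (−1.2 N) appears at the slot mouth, so I'll yield 0.7 mm to the right and continue.

Emit:
move_arm --deltas '[{"x": -0.0007, "y": 0, "z": 0, "wx": 0, "wy": 0, "wz": 0.0, "hand": 0.0}, {"x": -0.0007, "y": 0, "z": 0.001, "wx": 0, "wy": 0, "wz": 0.0, "hand": 0.0}, {"x": -0.0007, "y": 0, "z": 0.002, "wx": 0, "wy": 0, "wz": 0.0, "hand": 0.0}, {"x": -0.0007, "y": 0, "z": 0.002, "wx": 0, "wy": 0, "wz": 0.0, "hand": 0.0}]'

```text
time: 15.0
tool_pos: [0.4995, 0.1338, 0.1238]
tool_rot: [-3.139, -0.0, 1.657]
contact_force: [-8.7, -0.2, 1.2]
opening: 0.01
```

```bash
python3 st.py
```

```text
15.0 [0.4995 0.1338 0.1238] [-179.85   -0.02   94.93] stand-axes pos [0.5092 0.0898 0.1238] F [-8.6385  0.5748  1.1684] M [0.1591 1.4783 0.0402] 0.009979271584656437
```

Emit:
move_arm --deltas '[{"x": 0, "y": 0, "z": 0.001, "wx": 0, "wy": 0, "wz": 0.0, "hand": 0.0}, {"x": 0, "y": 0, "z": 0.002, "wx": 0, "wy": 0, "wz": 0.0, "hand": 0.0}, {"x": 0, "y": 0, "z": 0.002, "wx": 0, "wy": 0, "wz": 0.0, "hand": 0.0}]'

```text
time: 15.38
tool_pos: [0.4995, 0.1337, 0.1218]
tool_rot: [-3.139, -0.0, 1.657]
contact_force: [-7.2, -0.9, 0.5]
opening: 0.0097
```

```bash
python3 st.py
```

```text
15.375 [0.4995 0.1337 0.1218] [-179.85   -0.     94.93] stand-axes pos [0.5093 0.0897 0.1218] F [-7.2396 -0.2916  0.4685] M [0.0005 1.4539 0.1087] 0.00973806411373076
```

Emit:
move_arm --deltas '[{"x": 0, "y": 0, "z": 0.001, "wx": 0, "wy": 0, "wz": 0.0, "hand": 0.0}, {"x": 0, "y": 0, "z": 0.002, "wx": 0, "wy": 0, "wz": 0.0, "hand": 0.0}, {"x": 0, "y": 0, "z": 0.003, "wx": 0, "wy": 0, "wz": 0.0, "hand": 0.0}, {"x": 0, "y": 0, "z": 0.003, "wx": 0, "wy": 0, "wz": 0.0, "hand": 0.0}]'

```text
time: 15.88
tool_pos: [0.4995, 0.1337, 0.1188]
tool_rot: [-3.139, 0.0, 1.657]
contact_force: [-6.9, -0.9, 0.4]
opening: 0.0097
```

```bash
python3 st.py
```

```text
15.875 [0.4995 0.1337 0.1188] [-179.85    0.     94.92] stand-axes pos [0.5093 0.0896 0.1188] F [-6.9772 -0.2722  0.4153] M [0.0267 1.4377 0.0766] 0.00971626551692359
```

Emit:
move_arm --deltas '[{"x": 0, "y": 0, "z": 0.001, "wx": 0, "wy": 0, "wz": 0.0, "hand": 0.0}, {"x": 0, "y": 0, "z": 0.002, "wx": 0, "wy": 0, "wz": 0.0, "hand": 0.0}, {"x": 0, "y": 0, "z": 0.003, "wx": 0, "wy": 0, "wz": 0.0, "hand": 0.0}, {"x": 0, "y": 0, "z": 0.003, "wx": 0, "wy": 0, "wz": 0.0, "hand": 0.0}]'

```text
time: 16.38
tool_pos: [0.4995, 0.1336, 0.1158]
tool_rot: [-3.139, 0.0, 1.657]
contact_force: [-7.6, -0.7, 0.9]
opening: 0.0097
```

```bash
python3 st.py
```

```text
16.375 [0.4995 0.1336 0.1158] [-179.85    0.     94.92] stand-axes pos [0.5093 0.0896 0.1158] F [-7.6459 -0.0561  0.9375] M [0.0103 1.3971 0.0667] 0.009732565664751452
```

Emit:
move_arm --deltas '[{"x": 0, "y": 0, "z": 0.001, "wx": 0, "wy": 0, "wz": 0.0, "hand": 0.0}, {"x": 0, "y": 0, "z": 0.002, "wx": 0, "wy": 0, "wz": 0.0, "hand": 0.0}, {"x": 0, "y": 0, "z": 0.002, "wx": 0, "wy": 0, "wz": 0.0, "hand": 0.0}]'

```text
time: 16.75
tool_pos: [0.4996, 0.1337, 0.1138]
tool_rot: [-3.139, 0.0, 1.657]
contact_force: [-7.4, -0.1, 0.6]
opening: 0.0095
```

```bash
python3 st.py
```

```text
16.75 [0.4996 0.1337 0.1138] [-179.86    0.     94.92] stand-axes pos [0.5093 0.0896 0.1138] F [-7.3644  0.5667  0.6208] M [0.0288 1.3981 0.0785] 0.00946781644845471
```

Emit:
move_arm --deltas '[{"x": 0, "y": 0, "z": 0.001, "wx": 0, "wy": 0, "wz": 0.0, "hand": 0.0}, {"x": 0, "y": 0, "z": 0.001, "wx": 0, "wy": 0, "wz": 0.0, "hand": 0.0}]'

```text
time: 17.0
tool_pos: [0.4996, 0.1336, 0.1128]
tool_rot: [-3.139, 0.0, 1.657]
contact_force: [-8.0, -0.5, 1.5]
opening: 0.01
```

```bash
python3 st.py
```

```text
17.0 [0.4996 0.1336 0.1128] [-179.86    0.     94.92] stand-axes pos [0.5093 0.0896 0.1128] F [-8.0549  0.212   1.5025] M [-0.0261  1.4003  0.091 ] 0.010027933881158097
```

Emit:
move_arm --deltas '[{"x": 0, "y": 0, "z": 0.0007, "wx": 0, "wy": 0, "wz": 0.0, "hand": 0.0}, {"x": 0, "y": 0, "z": 0.0007, "wx": 0, "wy": 0, "wz": 0.0, "hand": 0.0}]'

```text
time: 17.25
tool_pos: [0.4997, 0.1337, 0.1124]
tool_rot: [-3.14, 0.0, 1.657]
contact_force: [-7.6, -0.3, 2.5]
opening: 0.0098
```

Emit:
move_arm --deltas '[{"x": 0, "y": 0, "z": 0.0006, "wx": 0, "wy": 0, "wz": 0.0, "hand": 0.0}, {"x": 0, "y": 0, "z": 0.0006, "wx": 0, "wy": 0, "wz": 0.0, "hand": 0.0}]'

```text
time: 17.5
tool_pos: [0.4997, 0.1337, 0.1122]
tool_rot: [-3.14, 0.0, 1.657]
contact_force: [-9.5, -0.8, 5.5]
opening: 0.0096
```

```bash
python3 st.py
```

```text
17.5 [0.4997 0.1337 0.1122] [-179.9     0.01   94.93] stand-axes pos [0.5095 0.0896 0.1122] F [-9.5123  0.0487  5.5465] M [-0.0159  1.6434  0.0189] 0.009554501236679667
```

The stop is firm (0.6 mm commanded, 0.2 mm moved) at 22.4 mm of travel, as expected for the 22 mm slot. I'll press slightly more to confirm, then let the plungers push the plate forward onto the head while still holding down.

Emit:
move_arm --deltas '[{"x": 0, "y": 0, "z": 0.0005, "wx": 0, "wy": 0, "wz": 0.0, "hand": 0.0}, {"x": 0, "y": 0, "z": 0.0005, "wx": 0, "wy": 0, "wz": 0.0, "hand": 0.0}]'

```text
time: 17.75
tool_pos: [0.4998, 0.1337, 0.1121]
tool_rot: [-3.14, 0.0, 1.657]
contact_force: [-10.2, -0.4, 8.3]
opening: 0.0098
```

```bash
python3 st.py
```

```text
17.75 [0.4998 0.1337 0.1121] [-179.92    0.     94.93] stand-axes pos [0.5096 0.0896 0.1121] F [-10.2187   0.4726   8.3307] M [-0.0079  1.9204  0.0671] 0.00984332603412837
```

Emit:
move_arm --deltas '[{"x": 0, "y": -0.0007, "z": 0, "wx": 0, "wy": 0, "wz": 0.0, "hand": 0.0}, {"x": 0, "y": -0.0014, "z": 0, "wx": 0, "wy": 0, "wz": 0.0, "hand": 0.0}, {"x": 0, "y": -0.002, "z": 0, "wx": 0, "wy": 0, "wz": 0.0, "hand": 0.0}, {"x": 0, "y": -0.002, "z": 0, "wx": 0, "wy": 0, "wz": 0.0, "hand": 0.0}]'

```text
time: 18.25
tool_pos: [0.4995, 0.1336, 0.1121]
tool_rot: [3.139, -0.0, 1.657]
contact_force: [-4.1, -0.5, 6.7]
opening: 0.0099
```

```bash
python3 st.py
```

```text
18.25 [0.4995 0.1336 0.1121] [179.87  -0.    94.92] stand-axes pos [0.5093 0.0896 0.1121] F [-4.1041 -0.1434  6.7145] M [0.0704 0.88   0.099 ] 0.0098759142601199
```

Emit:
move_arm --deltas '[{"x": 0, "y": 0, "z": -0.0006, "wx": 0, "wy": 0, "wz": 0.0, "hand": 0.0}, {"x": 0, "y": -0.0007, "z": -0.0006, "wx": 0, "wy": 0, "wz": 0.0, "hand": 0.0}, {"x": 0, "y": -0.0012, "z": -0.0006, "wx": 0, "wy": 0, "wz": 0.0, "hand": 0.0}, {"x": 0, "y": -0.0012, "z": -0.0006, "wx": 0, "wy": 0, "wz": 0.0, "hand": 0.0}]'

```text
time: 18.75
tool_pos: [0.4981, 0.1335, 0.1121]
tool_rot: [3.14, -0.0, 1.657]
contact_force: [-3.3, 0.3, 4.7]
opening: 0.0098
```

```bash
python3 st.py
```

```text
18.75 [0.4981 0.1335 0.1121] [179.93  -0.01  94.91] stand-axes pos [0.5078 0.0896 0.1121] F [-3.2579  0.5715  4.6909] M [0.1688 0.3708 0.0521] 0.009820560238585803
```

Emit:
move_arm --deltas '[{"x": 0, "y": -0.0006, "z": 0, "wx": 0, "wy": 0, "wz": 0.0, "hand": 0.0}, {"x": 0, "y": -0.001, "z": 0, "wx": 0, "wy": 0, "wz": 0.0, "hand": 0.0}, {"x": 0, "y": -0.001, "z": 0, "wx": 0, "wy": 0, "wz": 0.0, "hand": 0.0}]'

```text
time: 19.12
tool_pos: [0.4971, 0.1334, 0.1121]
tool_rot: [3.14, -0.0, 1.657]
contact_force: [-2.0, 1.1, 4.3]
opening: 0.0096
```

```bash
python3 st.py
```

```text
19.125 [0.4971 0.1334 0.1121] [179.93  -0.    94.92] stand-axes pos [0.5068 0.0896 0.1121] F [-1.9057  1.2368  4.2925] M [0.157  0.2518 0.0656] 0.009611385789711765
```

Emit:
move_arm --deltas '[{"x": 0, "y": -0.0006, "z": 0, "wx": 0, "wy": 0, "wz": 0.0, "hand": 0.0}, {"x": 0, "y": -0.0006, "z": 0, "wx": 0, "wy": 0, "wz": 0.0, "hand": 0.0}]'

```text
time: 19.38
tool_pos: [0.497, 0.1334, 0.1121]
tool_rot: [3.139, -0.0, 1.657]
contact_force: [1.4, 1.8, 3.8]
opening: 0.0097
```

```bash
python3 st.py
```

```text
19.375 [0.497  0.1334 0.1121] [179.87  -0.    94.92] stand-axes pos [0.5067 0.0895 0.1121] F [1.5837 1.6756 3.8204] M [ 0.1959 -0.4004  0.1211] 0.009741461301135682
```

The plate now rests against the back of the head (Fx turned positive, x stopped), with z unchanged at the hard stop. I'll balance, then release gently.

Emit:
move_arm --deltas '[{"x": 0, "y": 0.0004, "z": 0, "wx": 0, "wy": 0, "wz": 0.0, "hand": 0.0}, {"x": 0, "y": 0.0004, "z": 0, "wx": 0, "wy": 0, "wz": 0.0, "hand": 0.12}, {"x": 0, "y": 0.0004, "z": 0, "wx": 0, "wy": 0, "wz": 0.0, "hand": 0.15}, {"x": 0, "y": 0.0004, "z": 0, "wx": 0, "wy": 0, "wz": 0.0, "hand": 0.2}, {"x": 0, "y": 0.0004, "z": 0, "wx": 0, "wy": 0, "wz": 0.0, "hand": 0.3}, {"x": 0, "y": 0.0004, "z": 0, "wx": 0, "wy": 0, "wz": 0.0, "hand": 0.4}, {"x": 0, "y": 0.0004, "z": 0, "wx": 0, "wy": 0, "wz": 0.0, "hand": 0.4}]' --grip_force 5

```text
time: 20.25
tool_pos: [0.4963, 0.1333, 0.1118]
tool_rot: [-3.142, 0.0, 1.657]
contact_force: [-0.3, 0.1, -0.4]
opening: 0.0363
```

```bash
python3 st.py
```

```text
20.25 [0.4963 0.1333 0.1118] [-180.      0.01   94.92] stand-axes pos [0.5061 0.0895 0.1118] F [-0.2463  0.0849 -0.369 ] M [-0.0335 -0.0939  0.0345] 0.03632119318139127
```

Emit:
move_arm --deltas '[{"x": 0, "y": 0, "z": -0.02, "wx": 0, "wy": 0, "wz": 0.0, "hand": 0.4}, {"x": 0, "y": 0, "z": -0.05, "wx": 0, "wy": 0, "wz": 0.0, "hand": 0.4}, {"x": 0, "y": 0, "z": -0.09, "wx": 0, "wy": 0, "wz": 0.0, "hand": 0.4}, {"x": -0.05, "y": 0, "z": -0.11, "wx": 0, "wy": 0, "wz": 0.0, "hand": 0.4}, {"x": -0.11, "y": 0, "z": -0.11, "wx": 0, "wy": 0, "wz": 0.0, "hand": 0.4}, {"x": -0.17, "y": 0, "z": -0.11, "wx": 0, "wy": 0, "wz": 0.0, "hand": 0.4}, {"x": -0.22, "y": 0, "z": -0.11, "wx": 0, "wy": 0, "wz": 0.0, "hand": 0.4}, {"x": -0.22, "y": 0, "z": -0.11, "wx": 0, "wy": 0, "wz": 0.0, "hand": 0.4}]'

```text
time: 21.25
tool_pos: [0.5152, -0.089, 0.2215]
tool_rot: [-3.141, 0.001, 1.652]
contact_force: [-0.2, -0.3, -0.2]
opening: 0.0369
```

Run:
```python
from h import *
im=viewer.read_camera("top");s=monitor.observe();print(s["time"],s["tool_pos"],s["contact_force"])
im2=viewer.read_camera("scene")
cv2.imwrite("pics/top4.png",im[:,:,::-1]);cv2.imwrite("pics/scene4.png",im2[:,:,::-1])
k=dict(interpolation=cv2.INTER_CUBIC)
a=cv2.resize(im[210:330,260:380],(400,400),**k);b=cv2.resize(im2[190:310,260:380],(400,400),**k)
cv2.imwrite("pics/hung.png",np.hstack([b,a])[:,:,::-1])
```

```text
21.3 [ 0.51504111 -0.08704769  0.22154371] [-0.0961548  -0.04522978 -0.34820353]
```

View pics/hung.png

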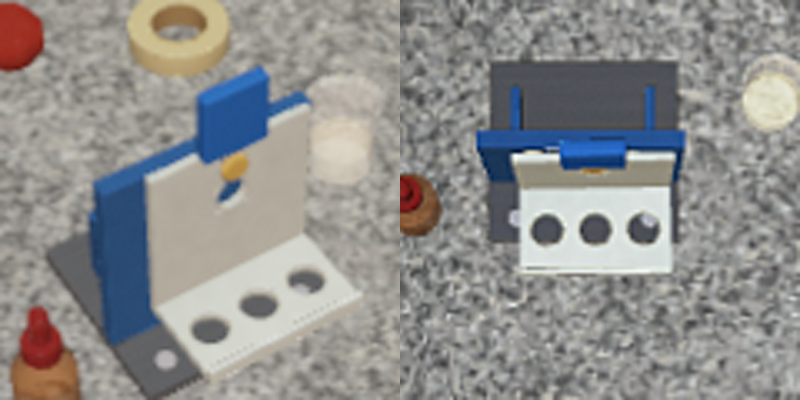

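The picture shows the holder hanging upright on the stand, with the brass head at crop (236,166) just below the tab and the keyhole's round part at (232,192) below it. One last numeric check: height at home, level, and nothing else moved.

Run:
```python
from h import *
np.set_printoptions(precision=4,suppress=True)
g=lambda f:cv2.imread(f"pics/{f}.png")
for n,r in(("top",{"dropper":(245,250,280,290),"beaker":(357,222,388,254),"timer":(428,222,464,254)}),("scene",{"dropper":(258,278,290,325),"beaker":(358,212,380,246),"timer":(408,186,442,220)})):
    d=cv2.absdiff(g(n+"0"),g(n+"4")).max(2)
    for k,(a,b,c,e) in r.items(): print(n,k,"changed px",int((d[b:e,a:c]>40).sum()))
S=lambda x,y:(260+(x+.5)*.3-.5,190+(y+.5)*.3-.5); T=lambda x,y:(260+(x-400+.5)*.3-.5,210+(y+.5)*.3-.5)
L,e1=tri(S(199,100),T(560,143)); Rr,e2=tri(S(264,69),T(624,143)); print("tab top rear L,R",L,Rr,e1,e2,"expect z .187")
b1=plane("top",T(520,272),.07-.0035);b2=plane("top",T(671,270),.0665);print("ledge front yaw",np.degrees(np.arctan2(b2[1]-b1[1],b2[0]-b1[0]))+90)
```

```text
top dropper changed px 0
top beaker changed px 0
top timer changed px 889
scene dropper changed px 0
scene beaker changed px 0
scene timer changed px 0
tab top rear L,R [0.5    0.1524 0.1804] [0.5029 0.1144 0.1833] 0.0009993101663632838 0.0014002596864097939 expect z .187
ledge front yaw 6.179228057641609
```

Run:
```python
from cell import monitor, robot
print(robot.hand_in(), monitor.observe()["time"])
```

```text
the job is handed in; nothing more can be done
the job is handed in; nothing more can be done
```

The tube holder is hanging upright on the stand's stud, released, and the arm is clear. I handed the job in a little after 21 s of the 64 s allowed.

- **Grasp:** The first try closed on nothing. In the camera view the finger ends sat about 41 mm above the reported tool point. I went about 38 mm deeper and the second grasp held the tab, at an opening of about 10 mm.
- **Fitting:** The keyhole went over the head at the first approach. I pressed the plate back against the plungers with 7–8 N. I slid it down 22 mm, giving way 0.7 mm to one side when I felt the slot edge, until it stopped hard at about 8 N. I then let the plungers push the plate forward onto the head before letting go.
- **Last checks:**
  - The final picture shows the holder upright with the stud at the top of the slot.
  - The dropper and beaker pixels are unchanged in both views.
  - The timer is unchanged in the scene view. In the top view its area changed; I put that down to the arm standing over it, but did not view that part of the picture.
- **Checks that disagreed:** The tab's top edge measured 180–183 mm high against an expected 187 mm. The ledge measured about 1° off the stand's angle. I took both for errors in reading pixels by eye, since the force and travel at the stop showed it home.

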